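# Make up two hand-building kits on their peg boards

## Task

Make up the two hand-building kits for the class on their peg boards: the tall-mug kit, on the blue-edged board, is the long card tube, the wooden rib and the white pot; the small-cup kit, on the red-edged board, is the short card tube and the boxwood stick. Set each thing right down in the nest made for it, tubes and pot upright in their rings and rib and stick flat on the board between their dowels, and leave the grey bowl and the standing clay half pipe where they are.

Things in the scene. Friction and masses are not known exactly. Their poses are not given: they have to be found in the camera images.
- long_tube: the taller of two plain brown card tubes standing on end: 46 mm diameter, 115 mm tall, open at the top but to be grasped across the outside; origin at the centre of its lower end, z up its axis. Starts on the table among the stock.
- short_tube: the shorter brown card tube standing on end: 40 mm diameter, 85 mm tall; grasp across the outside; origin at the centre of its lower end, z up its axis. Starts on the table.
- rib: flat wooden kidney-shaped rib (a potter's smoothing tool), light wood, 89 mm long, 42 mm wide across the middle, 9.5 mm thick, lying flat on the table; origin under its middle, y along its length, z up. Either way round will do.
- stick: small straight pale boxwood modelling stick, 80 mm long, 12 mm wide, 8 mm thick, lying flat on the table; origin under its middle, y along its length, z up. Either way round will do.
- slip_pot: small white plastic pot, open at the top, 40 mm tall, 68 mm diameter at the rim and 54 mm at the foot (about 63 mm half way up and 66 mm at 33 mm), empty; origin at the centre of its underside, z up. Grasp round the outside near the rim.
- blue_board: fixed plywood board, 200 (x) x 190 x 9 mm, front and back edges blue; origin: centre of underside, x to the back (ring side), y left, z up. Nests, mm: rib's at x -58, y 0, along y, between six 8 mm dowels 14 mm high (x -58+-29, y +-28; ends y +-57); pot's, larger dark wooden ring, 72 mm bore, at (48, 50); long tube's, smaller ring, 60 mm bore, at (48, -50). Rings 10 mm high, 6 mm wall.
- red_board: fixed plywood board, 200 (x) x 150 x 9 mm, 12 mm painted front and back edges red; origin: centre of underside, x to the back (ring side), y left, z up. Nests, mm: stick's at x -58, y 0, along y, between six 8 mm dowels 14 mm high (x -58+-17, y +-26; ends y +-52); short tube's, a dark wooden ring 10 mm high, 54 mm bore, wall 6, at (48, 0). A standing tube gets in the way of a gripper at the dowels.
- grey_bowl: grey-blue stoneware bowl, 124 mm diameter, 50 mm tall, empty; loose, to be left alone; origin at the centre of its underside.
- half_pipe: half cylinder of stiff grey-brown clay standing on end, 85 mm tall, about 56 x 72 mm; loose, to be left alone; origin at the centre of its underside.

How it is judged:
By the outcome, as a careful person would: the job done as asked, in the order asked, and still so for the second after the job is handed in, with the robot touching nothing.
It also fails if it takes over 128 s, if anything falls off the work surface, if the arm or the gripper's body presses on something with over 40 N, if the wrist force passes 120 N, or if a joint passes its speed limit or range.

## Robot

A 6-joint arm with a two-finger parallel gripper is mounted at the origin on a cart in front of the work surface, level with it; the furniture and walls round the work are solid. World frame = base frame: x ahead of the robot, y to its left, z up, the work surface at z = 0. Lengths are in m, angles in rad, forces in N, time in s.
With the tool pointing down it reaches from about 0.3 to 0.775 m from the base axis. Payload 14.6 kg.
Tool frame: the origin (TCP) lies at the very end of the fingers, on their centre line; the grasp point (between the pads) lies 19 mm behind it; z points along the fingers, x is the direction in which the jaws open and shut, and the axes are right-handed (so a half turn about z gives the same grasp; the last joint's range is limited). The gripper opens to 94 mm and grips with 3 to 60 N. Pads are 16 mm wide; open, the fingers measure 119 mm over their backs; the gripper's body (75 mm by 177 mm) begins 78 mm behind the grasp point.
Start: joints at [-1.181, 0.3, 1.521, -0, 1.321, -0.067], TCP at [0.243, -0.494, 0.181] pointing down, gripper open.
Joint ranges: [-3.03, 3.03], [-0.79, 2.21], [0.23, 2.52], [-1.04, 4.18], [0, 3.07], [-2.55, 2.55]. Speed limits (rad/s): [2.22, 2.22, 2.57, 3.14, 3.14, 3.14].

## Interface

Orientations are given as [roll, pitch, yaw] about the fixed x, y, z axes, in that order (R = Rz(yaw) Ry(pitch) Rx(roll)).
In Python, from station import ctrl gives the robot as it stands.
- The arm moves only by the shell command python3 -m inch 'ROWS' [FORCE]. ROWS is JSON, one flat list of numbers, 7 for each row, row after row: the shift along the tool's x, y, z in cm, then the turn, a rotation vector about the tool's x, y, z in rad, then the opening, from 0 (shut) to 1 (fully open). In form: [tx, ty, tz, wx, wy, wz, claw, tx, ty, tz, wx, wy, wz, claw, ...]. A call has 1 to 20 rows; each row shifts and turns the commanded pose from where the row before left it, along the tool's axes as they then stand; what a row does not reach is not made up. A row lasts 1/8 s, in which the tool goes at most 62.5 mm and 10.7 degrees, less where a joint would pass 70% of its speed; a pose out of reach is approached as far as the arm can. A call is refused whole if a number of a shift passes 6.25 or a number of a turn 0.188, either way. A call with a gripper value outside its range is refused whole. The fingers move at their own pace and stop on an object; FORCE is the grip in N (left out, the last holds). Time passes only in rows, so rows that do not move let the fingers close. It gives the time, the measured TCP pose, the force and the opening at its end, in the units of the state.
- ctrl.get_obs(): the state, without advancing time (a new reading comes with each control period).
- ctrl.camera(name): name is "scene" or "top" or "wrist"; returns (picture, depth): 400x640x3 uint8, red, green, blue; 400x640 float32, m along the optical axis (not along the pixel's ray), 0 where there is no reading.
- ctrl.camera_params(name): a dict with "vertical_fov" (degrees; the focal length in pixels is half the picture's height over the tangent of half this angle, whatever the lens; pixels are square), "cx", "cy" (the principal point, pixels), "camera_from_world" (4x4, takes a point from world to camera coordinates); the wrist camera has in their place "mount" (4x4, takes a point from camera to tool coordinates, whose origin is the TCP and whose axes are the tool frame's). Camera axes: x right, y down, z forward; pixel columns grow to the right and rows downward; lengths in m; the calibration is good to about 2 mm. A picture is of the moment at which its call begins: read the wrist's pose just before it. camera_params takes no time and is no camera call.
- ctrl.hand_in(): hands the job in, once; it reports no verdict.
Trained networks look in the newest picture that a camera, given by its name, has taken for a name from the list of things; names that differ only in an ending like _2 or _b are one class to them, and where a whole thing is asked for, a point or a joint stands for the part that bears it (a point fixed in the world has none). Each returns a list of dicts, best first, with "score" (0 to 1); they miss things now and then, are a little off and sometimes report something else, mostly with a low value. They report only what shows in the picture. A call takes as long as a camera call.
- ctrl.spot_in(camera, label): "bbox" ([centre column, centre row, width, height] in pixels, round what is visible of it).
- ctrl.place_of(camera, label): "centre" ([column, row] in pixels: a listed point, or the origin of a listed thing).
The state is a dict: "time_s": time; "qpos": joint angles; "joint_vel": joint speeds; "tau": joint torques, N m; "ee_pos": TCP position; "eef_rot": TCP orientation; "force": force on the tool from outside, world axes, zero at the start; "moment": the same for the moment, N m; "grip_width": finger opening in m.
Only numpy, scipy, OpenCV 4.12 (cv2) and the standard library are available. Lean on these libraries where they do the work, as an engineer would, in place of code of your own. Each camera call takes 0.05 s, during which the arm holds its last target. There are 200 camera calls.

## Working session

There is one attempt and no reset: what is moved stays moved. The work goes in short steps, Python scripts to look and compute and a shell command to move; the robot and the scene stay as the last step left them, time stands still between calls to the robot, and variables do not carry over. Pictures are saved under pics/ and viewed, about 12 in all and at most 16, crops included, and the job is handed in when it is done.

```bash
mkdir -p pics; ls; cat > h.py <<'E'
import numpy as np, cv2
from station import ctrl
from scipy.spatial.transform import Rotation as R
def T_tool(o=None):
    o=o or ctrl.get_obs(); T=np.eye(4); T[:3,:3]=R.from_euler('xyz',o['eef_rot']).as_matrix(); T[:3,3]=o['ee_pos']; return T
def shot(cam,fn=None):
    T=T_tool() ; p=ctrl.camera_params(cam); im,d=ctrl.camera(cam)
    W=T@np.array(p['mount']) if 'mount' in p else np.linalg.inv(np.array(p['camera_from_world']))
    if fn: cv2.imwrite('pics/'+fn,im[:,:,::-1])
    f=200/np.tan(np.radians(p['vertical_fov'])/2)
    return im,d,W,f,p['cx'],p['cy']
def ray(s,u,v,z):  # intersect pixel ray with plane z
    im,d,W,f,cx,cy=s; r=W[:3,:3]@np.array([(u-cx)/f,(v-cy)/f,1]); o=W[:3,3]; return o+r*(z-o[2])/r[2]
def cloud(s):
    im,d,W,f,cx,cy=s; v,u=np.mgrid[:400,:640]; P=np.stack([(u-cx)/f*d,(v-cy)/f*d,d],-1)@W[:3,:3].T+W[:3,3]; P[d==0]=np.nan; return P
E
python3 - <<'E'
from h import *
np.set_printoptions(precision=3,suppress=True)
print(ctrl.get_obs())
for c in['top','scene']:
    s=shot(c,c+'1.png'); P=cloud(s); print(c,s[2],s[3:])
    if c=='top':
      np.savez('top.npz',P=P)
      for n in 'long_tube short_tube rib stick slip_pot blue_board red_board grey_bowl half_pipe'.split():
        for r in ctrl.spot_in(c,n)[:2]:
            u,v=map(int,np.clip(r['bbox'][:2],0,399 if 0 else 639)); v=min(v,399)
            print(n,round(r['score'],2),np.round(r['bbox']),P[v,u])
        for r in ctrl.place_of(c,n)[:2]: print('   place',round(r['score'],2),r['centre'],ray(s,*r['centre'],0))
print(ctrl.camera_params('wrist'))
E
```

```text
pics
{'time_s': 0.0, 'qpos': array([-1.181,  0.3  ,  1.522, -0.   ,  1.321, -0.067]), 'joint_vel': array([ 0.001, -0.001,  0.001,  0.   , -0.   ,  0.001]), 'tau': array([  0.001, -53.181, -35.274,   0.071,   0.024,  -0.   ]), 'ee_pos': array([ 0.243, -0.493,  0.181]), 'eef_rot': array([-3.142,  0.001, -1.114]), 'force': array([0.376, 1.018, 0.339]), 'moment': array([-0.013, -0.   , -0.026]), 'grip_width': 0.0940633762021}
top [[-0.016 -0.997  0.082  0.498]
 [-1.     0.016  0.004 -0.019]
 [-0.006 -0.082 -0.997  1.135]
 [ 0.     0.     0.     1.   ]] (np.float64(455.51988401451337), 312.8758252759902, 195.67005419698324)
long_tube 0.73 [265. 151.  25.  28.] [0.708 0.105 0.   ]
   place 0.72 [271.0, 157.0] [0.69 0.09 0.  ]
short_tube 0.77 [349. 159.  20.  26.] [ 0.685 -0.104 -0.002]
   place 0.68 [348.1, 157.1] [ 0.687 -0.104  0.   ]
rib 0.74 [302. 203.  31.  23.] [0.575 0.013 0.008]
rib 0.62 [266. 152.  18.  25.] [0.706 0.105 0.   ]
   place 0.68 [301.6, 204.7] [0.569 0.015 0.   ]
   place 0.62 [267.3, 155.1] [0.695 0.1   0.   ]
stick 0.65 [352. 253.  32.  14.] [ 0.45  -0.106  0.001]
 
[... 301 characters left out ...]
 0.503 -0.325  0.009]
   place 0.56 [440.4, 229.9] [ 0.501 -0.329  0.   ]
grey_bowl 0.55 [193. 136.  44.  52.] [0.746 0.288 0.008]
   place 0.82 [203.2, 141.7] [0.732 0.261 0.   ]
half_pipe 0.7 [412. 127.  29.  32.] [ 0.761 -0.267 -0.   ]
scene [[-0.824 -0.355  0.441 -0.012]
 [-0.566  0.494 -0.66   0.902]
 [ 0.017 -0.793 -0.608  0.875]
 [ 0.     0.     0.     1.   ]] (np.float64(424.9412906593511), 320.8744176552973, 201.6456296362759)
{'vertical_fov': 59.52759314698214, 'cx': 318.8881946116277, 'cy': 198.5107176265897, 'mount': array([[ 1.   ,  0.001,  0.001,  0.001],
       [-0.001,  0.971,  0.241, -0.07 ],
       [-0.001, -0.241,  0.971, -0.204],
       [ 0.   ,  0.   ,  0.   ,  1.   ]])}
```

```bash
python3 - <<'E'
import cv2
a=cv2.imread('pics/top1.png')[90:310,120:500]
cv2.imwrite('pics/top1c.png',cv2.resize(a,(760,440),interpolation=cv2.INTER_CUBIC))
E
```

```text
(no output)
```

View pics/top1c.png

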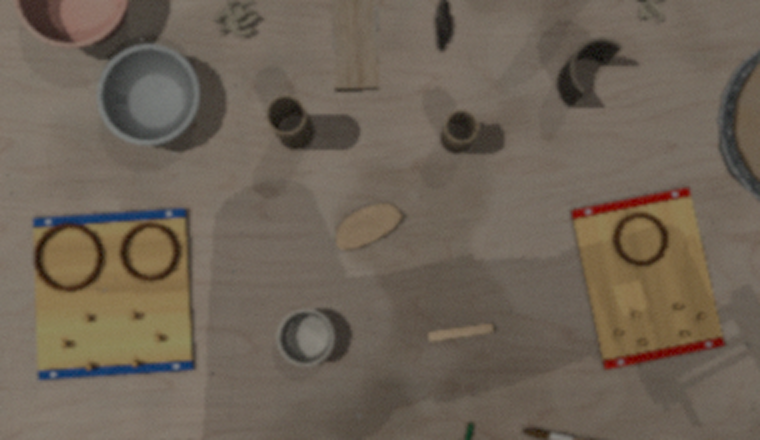

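View pics/scene1.png

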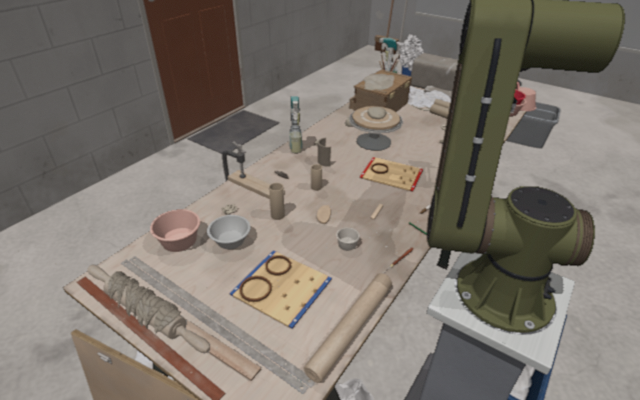

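Top view: blue board is at crop (115,295) and red at (647,280). Rib is at (370,227), pot (308,335), stick (462,331), long tube (290,122) and short tube (460,131); the bowl and half pipe stand apart. I'll measure the boards and flat items from the top camera.

```bash
python3 - <<'E'
from h import *
np.set_printoptions(precision=4,suppress=True)
s=shot('top','top2.png'); P=cloud(s); im=s[0]; hsv=cv2.cvtColor(im,cv2.COLOR_RGB2HSV)
H,S,V=[hsv[:,:,i].astype(int) for i in range(3)]
def box(m,u0,u1,v0,v1): k=np.zeros((400,640),bool); k[v0:v1,u0:u1]=1; return m&k
for n,m,bb in [('blue',(H>100)&(H<125)&(S>130),(125,225,185,285)),('red',((H<6)|(H>174))&(S>140),(400,490,175,280))]:
    m=box(m,*bb); k,l,st,c=cv2.connectedComponentsWithStats(m.astype(np.uint8))
    i=1+np.argsort(-st[1:,4])[:2]; i=sorted(i,key=lambda j:c[j][1]) # back first
    C=[]
    for j in i:
        vv,uu=np.nonzero(l==j); q=np.array([ray(s,u,v,.009)for u,v in zip(uu,vv)])[:,:2]
        r=cv2.minAreaRect((q*1000).astype(np.float32)); C.append(np.array(r[0])/1000); print(n,st[j],r)
    d=C[0]-C[1]; print(n,'centre',(C[0]+C[1])/2,'yaw',np.arctan2(d[1],d[0]),'len',np.linalg.norm(d))
for n,bb,z in [('stick',(328,375,240,268),.008),('rib',(283,327,185,220),.0095)]:
    m=box((P[:,:,2]>.004),*bb); q=P[m][:,:2]; print(n,m.sum(),cv2.minAreaRect((q*1000).astype(np.float32)))
    print(np.nanmax(P[m][:,2]))
for n,bb,h in [('pot',(250,300,235,280),.03),('long',(245,285,130,175),.1),('short',(335,370,140,175),.07),('half',(395,445,105,145),.07),('bowl',(160,225,105,170),.04)]:
    m=box((P[:,:,2]>h),*bb); q=P[m]; print(n,m.sum(),cv2.minEnclosingCircle((q[:,:2]*1000).astype(np.float32)),q[:,2].max())
E
```

```text
blue [146 196  56   6 168] ((588.9844970703125, 332.5211181640625), (8.089030265808105, 137.10020446777344), 3.3729629516601562)
blue [149 272  57   7 175] ((401.4652099609375, 322.2267761230469), (8.075892448425293, 137.7628936767578), 2.898221731185913)
blue centre [0.4952 0.3274] yaw 0.054842461170798114 len 0.1878016414094021
red [416 186  40  11 149] ((597.6748657226562, -317.85089111328125), (9.184916496276855, 100.04310607910156), 10.039003372192383)
red [431 261  42  12 160] ((411.40057373046875, -350.79949951171875), (9.612117767333984, 102.46370697021484), 10.662093162536621)
red centre [ 0.5045 -0.3343] yaw 0.17507136091893902 len 0.18916586016663875
stick 189 ((446.22686767578125, -106.73005676269531), (111.244384765625, 61.1214485168457), 89.1035385131836)
0.01326709021236594
rib 507 ((572.659912109375, 8.584854125976562), (101.93526458740234, 81.1750717163086), 86.50175476074219)
0.016002478280920718
pot 178 ((439.4102478027344, 86.22087860107422), 33.98997497558594) 0.04611476779479462
long 112 ((694.7442626953125, 99.14485931396484), 23.55806541442871) 0.11893221146295097
short 89 ((683.2694702148438, -101.73367309570312), 20.03241539001465) 0.08866178235183453
half 153 ((751.19189453125, -265.6678466796875), 37.68574523925781) 0.08862891851540966
bowl 715 ((745.1647338867188, 287.7337951660156), 79.41978454589844) 0.07002164889536444
```

```bash
cat >> h.py <<'E'
def go(x,y,z,yaw):
    "tool-frame shift in cm (before turning) and turn about tool z to a world TCP target, tool down"
    o=ctrl.get_obs(); T=T_tool(o); d=T[:3,:3].T@(np.array([x,y,z])-T[:3,3])*100
    cur=np.arctan2(T[1,0],T[0,0]); t=(yaw-cur+np.pi/2)%np.pi-np.pi/2
    tilt=R.from_matrix(T[:3,:3].T@R.from_euler('xyz',[np.pi,0,cur]).as_matrix()).as_rotvec()
    print('t',round(o['time_s'],2),'at',np.round(o['ee_pos'],4),'yaw',round(cur,3),'w',round(o['grip_width'],4),'shift',np.round(d,2),'wz',round(-t,3),'tilt',np.round(tilt,3),'q',np.round(o['qpos'],2),'F',np.round(o['force'],1))
E
python3 -c "
from h import *
go(.446,-.107,.13,.155)"
```

```text
t 1.05 at [ 0.2426 -0.4936  0.1811] yaw -1.114 w 0.0939 shift [-25.72 -35.31   5.11] wz -1.269 tilt [0. 0. 0.] q [-1.18  0.3   1.52 -0.    1.32 -0.07] F [ 0.1  0.5 -0.5]
```

```bash
python3 -m inch '[-2.6,-3.53,0.5,0,0,0,1,-2.6,-3.53,0.5,0,0,0,1,-2.6,-3.53,0.5,0,0,0,1,-2.6,-3.53,0.5,0,0,0,1,-2.6,-3.53,0.5,0,0,0,1,-2.6,-3.53,0.5,0,0,0,1,-2.6,-3.53,0.5,0,0,0,1,-2.6,-3.53,0.5,0,0,0,1,-2.6,-3.53,0.5,0,0,0,1,-2.6,-3.53,0.5,0,0,0,1,0,0,0,0,0,-0.181,1,0,0,0,0,0,-0.181,1,0,0,0,0,0,-0.181,1,0,0,0,0,0,-0.181,1,0,0,0,0,0,-0.181,1,0,0,0,0,0,-0.181,1,0,0,0,0,0,-0.181,1,0,0,0,0,0,0,1,0,0,0,0,0,0,1]'
python3 - <<'E'
from h import *
go(.446,-.107,.13,.155)
s=shot('wrist','w1.png'); print(s[2])
for r in ctrl.spot_in('wrist','stick')[:2]: print(r)
for r in ctrl.place_of('wrist','stick')[:2]: print(r,ray(s,*r['centre'],0))
E
```

```text
time_s: 3.42
ee_pos: [0.4447, -0.1046, 0.1312]
eef_rot: [3.142, -0.0, 0.149]
force: [0.3, -0.8, -0.3]
grip_width: 0.0939
t 3.42 at [ 0.4447 -0.1046  0.1312] yaw 0.149 w 0.0939 shift [0.09 0.26 0.12] wz -0.006 tilt [ 0. -0. -0.] q [-0.31  0.14  1.83 -0.    1.16 -0.46] F [ 0.3 -0.8 -0.3]
[[ 0.98877742  0.14527452  0.03484996  0.4359144 ]
 [ 0.14939197 -0.95972996 -0.23790848 -0.03682934]
 [-0.00111549  0.24044484 -0.97066216  0.33531387]
 [ 0.          0.          0.          1.        ]]
{'bbox': [311.5, 185.4, 15.2, 85.0], 'score': 0.84}
{'bbox': [627.5, 14.8, 25.0, 27.7], 'score': 0.24}
{'centre': [311.4, 183.7], 'score': 0.96} [ 0.4384876  -0.10536202  0.        ]
```

View pics/w1.png

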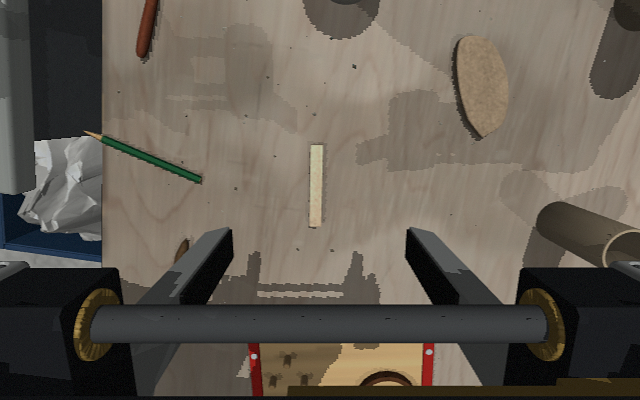

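The stick is at (316,186), vertical in the picture, so already aligned with the tool's y. The rib is at (482,88). I'll segment both.

```bash
cat >> h.py <<'E'
def seg(s,bb,z,thr=None,dz=None):
    "GrabCut inside bb (u0,v0,u1,v1), minAreaRect on plane z -> centre, dims, long-axis angle"
    im=np.ascontiguousarray(s[0][:,:,::-1]); m=np.zeros(im.shape[:2],np.uint8); u0,v0,u1,v1=bb
    cv2.grabCut(im,m,(u0,v0,u1-u0,v1-v0),np.zeros((1,65)),np.zeros((1,65)),6,cv2.GC_INIT_WITH_RECT)
    m=((m==1)|(m==3)).astype(np.uint8); k,l,st,c=cv2.connectedComponentsWithStats(m); j=1+np.argmax(st[1:,4])
    vv,uu=np.nonzero(l==j); q=np.array([ray(s,u,v,z) for u,v in zip(uu,vv)])[:,:2]*1000
    r=cv2.minAreaRect(q.astype(np.float32)); b=cv2.boxPoints(r); e=[b[1]-b[0],b[2]-b[1]]; L=max(e,key=np.linalg.norm)
    print('seg px',st[j],'rect',np.round(r[0],1),'dims',np.round(r[1],1),'long axis ang',round(float(np.arctan2(L[1],L[0])),3),'centroid',q.mean(0).round(1))
    return r
E
python3 - <<'E'
from h import *
s=shot('wrist')
seg(s,(295,130,335,240),.008)
seg(s,(440,22,525,150),.0095)
go(.446,-.107,.001,.15)
E
```

```text
seg px [308 145  15  81 981] rect [ 442.2 -105.5] dims [13.3 78. ] long axis ang -1.419 centroid [ 442.4 -103.4]
seg px [ 451   36   57  105 4564] rect [574.4   5.1] dims [47.9 90.6] long axis ang -1.169 centroid [572.9   6.7]
t 3.62 at [ 0.4447 -0.1046  0.1311] yaw 0.151 w 0.0938 shift [ 0.09  0.26 13.01] wz 0.001 tilt [ 0. -0. -0.] q [-0.31  0.14  1.83 -0.    1.16 -0.46] F [ 0.6 -0.4 -0.6]
```

```bash
python3 -m inch '[-0.2,0.05,4,0,0,0,1,0,0,4,0,0,0,0.6,0,0,3.5,0,0,0,0.5,0,0,1.3,0,0,0,0.5,0,0,0,0,0,0,0.5,0,0,0,0,0,0,0,0,0,0,0,0,0,0,0,0,0,0,0,0,0,0,0,0,0,0,0,0,0,0,0,0,0,0,0,0,0,0,0,0,0,0]' 20
python3 -c "
from h import *
b=np.array([.5045,-.3343]);a=.175;c=b+R.from_euler('z',a).as_matrix()[:2,:2]@[-.058,0];print(c)
go(*c,.13,a)"
```

```text
time_s: 5.0
ee_pos: [0.4428, -0.1054, 0.0031]
eef_rot: [3.142, 0.0, 0.153]
force: [-0.0, -0.1, 0.7]
grip_width: 0.0009
[ 0.44738586 -0.34439827]
t 5.0 at [ 0.4428 -0.1054  0.0031] yaw 0.153 w 0.0009 shift [ -3.19  23.7  -12.69] wz -0.022 tilt [0. 0. 0.] q [-0.31  0.34  1.94 -0.    0.86 -0.47] F [-0.  -0.1  0.7]
```

Gripped nothing, so I'll lift and look.

```bash
python3 -m inch '[0,0,-4,0,0,0,0.6,0,0,-4,0,0,0,1,0,0,-3,0,0,0,1,0,0,0,0,0,0,1,0,0,0,0,0,0,1]'
python3 - <<'E'
from h import *
s=shot('wrist','w2.png'); go(.442,-.105,.003,.152)
for r in ctrl.spot_in('wrist','stick')[:2]: print(r)
for r in ctrl.place_of('wrist','stick')[:2]: print(r,ray(s,*r['centre'],0))
E
```

```text
time_s: 5.62
ee_pos: [0.4424, -0.1052, 0.1123]
eef_rot: [-3.141, 0.001, 0.153]
force: [-0.5, -0.0, 0.2]
grip_width: 0.0473
t 5.67 at [ 0.4423 -0.1052  0.112 ] yaw 0.153 w 0.0512 shift [-1.00e-02 -1.00e-02  1.09e+01] wz 0.001 tilt [-0.001  0.002 -0.   ] q [-0.31  0.16  1.86 -0.    1.12 -0.47] F [-0.   0.4 -1.1]
{'bbox': [316.2, 189.7, 14.8, 94.3], 'score': 0.83}
{'centre': [315.8, 187.3], 'score': 0.77} [ 0.44038023 -0.10486932  0.        ]
{'centre': [573.4, 224.3], 'score': 0.53} [ 0.68703536 -0.10271232  0.        ]
```

View pics/w2.png

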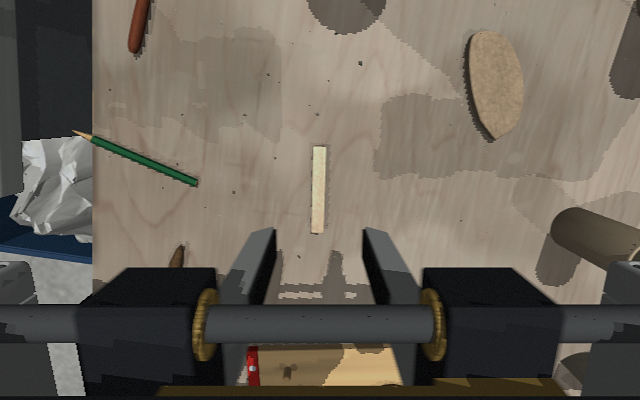

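The stick (318,190) barely moved. I'll check the heights by depth.

```bash
python3 - <<'E'
from h import *
s=shot('wrist'); seg(s,(298,130,338,245),.008); P=cloud(s)
print('stick z',np.nanmedian(P[160:220,315:322,2]),'table L',np.nanmedian(P[160:220,285:300,2]),'table R',np.nanmedian(P[160:220,340:355,2]), 'rib', np.nanmedian(P[70:110,485:505,2]))
for v in range(200,300,10): # finger tip geometry
    print(v,[tuple(np.round((np.linalg.inv(T_tool())@np.r_[P[v,u],1])[:3]*1000).astype(int)) if s[1][v,u]>0 else None for u in (205,225,245,265,400,420)])
go(.442,-.105,.003,.152)
E
```

```text
seg px [ 312  147   14   86 1084] rect [ 442.7 -105.9] dims [11.4 78.9] long axis ang -1.443 centroid [ 442.6 -104.5]
stick z 0.008608041435052949 table L 0.0006511526972815818 table R 0.0006199276176768742 rib 0.009924239994622608
200 [(np.int64(-105), np.int64(11), np.int64(112)), (np.int64(-87), np.int64(12), np.int64(112)), (np.int64(-68), np.int64(11), np.int64(112)), (np.int64(-49), np.int64(11), np.int64(111)), (np.int64(76), np.int64(11), np.int64(111)), (np.int64(95), np.int64(11), np.int64(111))]
210 [(np.int64(-106), np.int64(21), np.int64(111)), (np.int64(-87), np.int64(21), np.int64(111)), (np.int64(-68), np.int64(21), np.int64(112)), (np.int64(-50), np.int64(21), np.int64(112)), (np.int64(77), np.int64(21), np.int64(112)), (np.int64(96), np.int64(21), np.int64(112))]
220 [(np.int64(-107), np.int64(31), np.int64(112)), (np.int64(-87), np.int64(31), np.int64(111)), (np.int64(-69), np.int64(31), np.int64(112)), (np.int64(-50), np.int64(30), np.int64(110)), (np.int64(78), np.int64(31), np.int64(113)), (np.int64(97), np.int64(31), np.int64(113))]
230 [(np.int64(-108), np.int
[... 1406 characters left out ...]
 np.int64(-87)), (np.int64(-33), np.int64(-9), np.int64(-87)), (np.int64(-29), np.int64(-2), np.int64(-75)), (np.int64(-52), np.int64(93), np.int64(112)), (np.int64(32), np.int64(-7), np.int64(-83)), (np.int64(38), np.int64(-9), np.int64(-88))]
290 [(np.int64(-39), np.int64(-8), np.int64(-93)), (np.int64(-31), np.int64(-9), np.int64(-95)), (np.int64(-28), np.int64(1), np.int64(-76)), (np.int64(-53), np.int64(104), np.int64(113)), (np.int64(31), np.int64(-6), np.int64(-89)), (np.int64(36), np.int64(-9), np.int64(-95))]
t 5.83 at [ 0.4424 -0.1052  0.1123] yaw 0.153 w 0.0634 shift [-0.02 -0.02 10.93] wz 0.001 tilt [-0.001  0.001 -0.   ] q [-0.31  0.16  1.86  0.    1.12 -0.47] F [-0.3 -0.3  0. ]
```

```bash
python3 -m inch '[0,0,4,0,0,0,0.5,0,0,4,0,0,0,0.3,0,0,2,0,0,0,0.3,0,0,1.05,0,0,0,0.3,0,0,0,0,0,0,0.3,0,0,0,0,0,0,0.3]' 20
python3 -m inch '[0,0,0,0,0,0,0.2,0,0,0,0,0,0,0.1,0,0,0,0,0,0,0.1]' 
python3 -m inch '[0,0,0,0,0,0,0,0,0,0,0,0,0,0,0,0,0,0,0,0,0]' 
python3 -m inch '[0,0,0,0,0,0,0,0,0,0,0,0,0,0,0,0,0,0,0,0,0]'
```

```text
time_s: 6.58
ee_pos: [0.4433, -0.1055, 0.0034]
eef_rot: [3.141, -0.001, 0.153]
force: [0.4, 0.1, 0.1]
grip_width: 0.028
time_s: 6.95
ee_pos: [0.4429, -0.1054, 0.0029]
eef_rot: [3.141, -0.0, 0.153]
force: [-0.2, 0.6, 0.0]
grip_width: 0.0096
time_s: 7.32
ee_pos: [0.4428, -0.1054, 0.0026]
eef_rot: [-3.142, 0.0, 0.153]
force: [0.3, -1.0, -0.6]
grip_width: 0.0004
time_s: 7.7
ee_pos: [0.4428, -0.1053, 0.0026]
eef_rot: [-3.142, 0.0, 0.153]
force: [0.4, -0.5, -0.3]
grip_width: 0.0001
```

```bash
python3 - <<'E'
from h import *
s=shot('wrist','w3.png'); cv2.imwrite('pics/w3c.png',cv2.resize(s[0][100:400,160:480,::-1],(640,600)))
E
```

```text
(no output)
```

View pics/w3c.png

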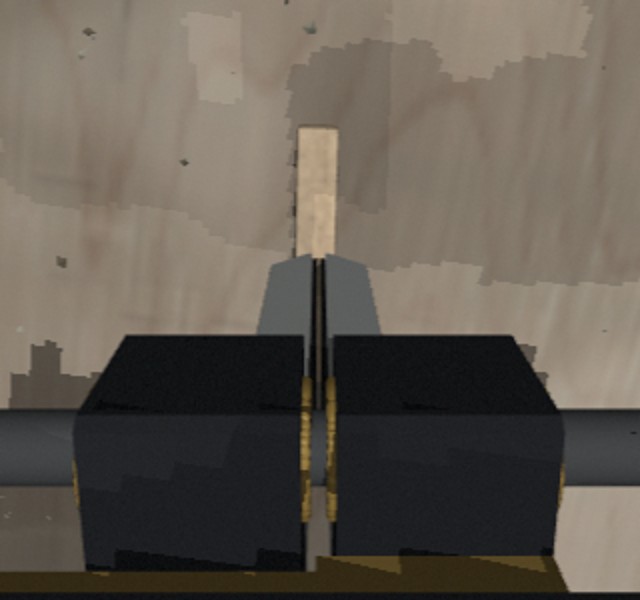

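```bash
python3 - <<'E'
from h import *
s=shot('wrist'); P=cloud(s); Ti=np.linalg.inv(T_tool())
for v in list(range(220,240,2)):
    print(v,[((Ti@np.r_[P[v,u],1])[:3]*1000).round().astype(int).tolist() if s[1][v,u]>0 else None for u in (304,310,318,326,332)])
E
```

```text
220 [[-8, -4, 1], [-4, -6, -5], [1, -6, -6], [5, -6, -6], [9, -3, 3]]
222 [[-8, -2, 2], [-4, -5, -7], [1, -5, -5], [5, -5, -5], [9, -3, 1]]
224 [[-8, -1, 2], [-4, -4, -6], [1, -3, -5], [5, -3, -5], [9, -1, 2]]
226 [[-8, 1, 3], [-4, -2, -4], [1, -3, -7], [5, -2, -6], [9, 0, 1]]
228 [[-8, 2, 3], [-4, -8, -26], [1, -1, -7], [5, -8, -27], [9, 2, 3]]
230 [[-7, -8, -31], [-3, -9, -31], [1, -7, -26], [5, -9, -31], [8, -8, -30]]
232 [[-6, -8, -34], [-3, -9, -35], [1, -7, -29], [5, -9, -35], [8, -9, -34]]
234 [[-6, -9, -38], [-3, -9, -38], [1, -7, -32], [5, -9, -37], [8, -9, -37]]
236 [[-6, -9, -40], [-3, -8, -40], [1, -7, -36], [5, -8, -40], [8, -8, -40]]
238 [[-6, -9, -44], [-3, -9, -44], [1, -7, -39], [5, -8, -42], [8, -8, -43]]
```

The depth picture shows the fingers ending about 22–24 mm short of the reported TCP (finger front face at tool z ≈ -26). That is why they shut above the stick. I'll check by a gentle touch-down beside the stick.

```bash
python3 -m inch '[0,0,-0.5,0,0,0,0.5,0,0,0,0,0,0,0.5,0,0,0,0,0,0,0.5,0,0,0,0,0,0,0.5,0,0,1,0,0,0,0.5,0,0,0.8,0,0,0,0.5,0,0,0,0,0,0,0.5]'
for i in 1; do python3 -m inch '[0,0,0.2,0,0,0,0.5,0,0,0,0,0,0,0.5]'; done
python3 -m inch '[0,0,0.2,0,0,0,0.5,0,0,0,0,0,0,0.5]'
python3 -m inch '[0,0,0.2,0,0,0,0.5,0,0,0,0,0,0,0.5]'
```

```text
time_s: 8.68
ee_pos: [0.4422, -0.1052, -0.0113]
eef_rot: [-3.141, 0.002, 0.153]
force: [-0.5, -1.2, 0.6]
grip_width: 0.0469
time_s: 8.93
ee_pos: [0.4428, -0.1053, -0.0124]
eef_rot: [-3.142, -0.0, 0.153]
force: [0.2, 0.3, 0.2]
grip_width: 0.0471
time_s: 9.18
ee_pos: [0.4428, -0.1054, -0.0144]
eef_rot: [-3.142, 0.0, 0.153]
force: [0.8, 0.7, -0.3]
grip_width: 0.0469
time_s: 9.43
ee_pos: [0.4427, -0.1053, -0.0165]
eef_rot: [-3.141, 0.0, 0.153]
force: [-0.3, -0.5, 0.1]
grip_width: 0.047
```

Confirmed: no contact at a reported z of -16 mm. Now I'll go on down in small steps until touching.

```bash
python3 -m inch '[0,0,0.2,0,0,0,0.5,0,0,0,0,0,0,0.5]'
python3 -m inch '[0,0,0.15,0,0,0,0.5,0,0,0,0,0,0,0.5]'
python3 -m inch '[0,0,0.15,0,0,0,0.5,0,0,0,0,0,0,0.5]'
```

```text
time_s: 9.68
ee_pos: [0.4427, -0.1053, -0.0185]
eef_rot: [-3.141, 0.0, 0.153]
force: [0.1, -0.1, 0.5]
grip_width: 0.0469
time_s: 9.93
ee_pos: [0.4428, -0.1053, -0.02]
eef_rot: [-3.142, 0.0, 0.153]
force: [-0.4, 0.8, 0.2]
grip_width: 0.047
time_s: 10.18
ee_pos: [0.4428, -0.1053, -0.0215]
eef_rot: [-3.141, 0.0, 0.153]
force: [0.4, -0.2, -0.1]
grip_width: 0.0469
```

```bash
python3 -m inch '[0,0,0,0,0,0,0,0,0,0,0,0,0,0,0,0,0,0,0,0,0,0,0,0,0,0,0,0,0,0,0,0,0,0,0,0,0,0,0,0,0,0]' 20
python3 -c "
from h import *
b=np.array([.5045,-.3343]);a=.175;c=b+R.from_euler('z',a).as_matrix()[:2,:2]@[-.058,0];print(c)
go(*c,.08,a)"
```

```text
time_s: 10.92
ee_pos: [0.4428, -0.1054, -0.0213]
eef_rot: [-3.142, -0.0, 0.153]
force: [-0.3, -0.9, 0.5]
grip_width: 0.0113
[ 0.44738586 -0.34439827]
t 10.93 at [ 0.4428 -0.1054 -0.0213] yaw 0.153 w 0.0113 shift [ -3.19  23.7  -10.13] wz -0.022 tilt [-0. -0.  0.] q [-0.31  0.39  1.95  0.    0.8  -0.47] F [-0.3 -0.9  0.5]
```

```bash
python3 -m inch '[0,0,-3,0,0,0,0,0,0,-4,0,0,0,0,0,0,-4,0,0,0,0,-0.6,4.74,0,0,0,0,0,-0.6,4.74,0,0,0,0,0,-0.6,4.74,0,0,0,0,0,-0.6,4.74,0,0,0,0,0,-0.7,4.74,0,0,0,-0.02,0,0,0,0,0,0,0,0,0,0,0,0,0,0,0]'
python3 - <<'E'
from h import *
s=shot('wrist','w4.png'); P=cloud(s)
np.savez('w4.npz',W=s[2])
go(.4474,-.3444,-.0123,.175)
E
```

```text
time_s: 12.18
ee_pos: [0.4481, -0.3437, 0.0883]
eef_rot: [-3.141, 0.0, 0.173]
force: [-0.5, 1.0, -0.3]
grip_width: 0.0116
t 12.22 at [ 0.4483 -0.3434  0.0885] yaw 0.173 w 0.0117 shift [-0.1   0.09 10.08] wz -0.002 tilt [-0.001  0.    -0.   ] q [-0.72  0.42  1.58  0.    1.14 -0.89] F [ 0.5  0.4 -1.1]
```

View pics/w4.png

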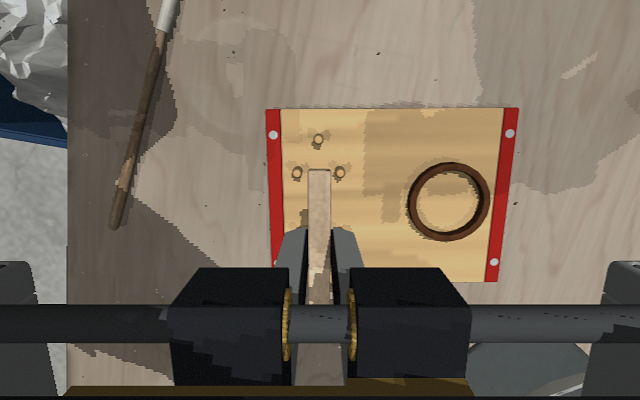

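Stick held and over its nest. In view: end dowel (318,139), side dowels (297,172) and (340,172), ring (449,202), and board corners (266,109), (519,108) and (497,281). I'll fit the board pose from these points.

```bash
cat >> h.py <<'E'
def fit(s,pts):
    "pts: (u,v, bx,by,z) -> board pose by least squares (rigid)"
    A=np.array([ray(s,u,v,z)[:2] for u,v,_,_,z in pts]); B=np.array([(x,y) for _,_,x,y,_ in pts])/1000
    a,b=A.mean(0),B.mean(0); M=(B-b).T@(A-a); th=np.arctan2(M[0,1]-M[1,0],M[0,0]+M[1,1]); Q=np.array([[np.cos(th),-np.sin(th)],[np.sin(th),np.cos(th)]])
    t=a-Q@b; print('board',t.round(4),'yaw',round(th,4),'res mm',((A-(B@Q.T+t))*1000).round(1).tolist()); return t,Q,th
E
python3 - <<'E'
from h import *
im=cv2.imread('pics/w4.png')[:,:,::-1]; p=ctrl.camera_params('wrist')
s=(im,None,np.load('w4.npz')['W'],200/np.tan(np.radians(p['vertical_fov'])/2),p['cx'],p['cy'])
t,Q,th=fit(s,[(318,138.5,-58,52,23),(297,171.5,-75,26,23),(340,171.5,-41,26,23),(449,202,48,0,19),(266,109,-100,75,9),(519,108,100,75,9),(497,281,100,-75,9)] and [(a,b,c,d,e/1000) for a,b,c,d,e in [(318,138.5,-58,52,23),(297,171.5,-75,26,23),(340,171.5,-41,26,23),(449,202,48,0,19),(266,109,-100,75,9),(519,108,100,75,9),(497,281,100,-75,9)]])
n=t+Q@[-.058,0]; print('nest',n,'ring',t+Q@[.048,0])
# held stick: end at (319,170), tip top height
print('stick end', ray(s,319,170,.0883+.0213+.008)) 
go(*n,-.0123,th)
E
```

```text
board [ 0.5064 -0.3365] yaw 0.1771 res mm [[-0.1, -0.1], [0.3, 0.6], [-0.2, 0.4], [-0.7, 0.5], [1.2, -0.9], [-0.3, -1.1], [-0.3, 0.6]]
nest [ 0.44928867 -0.34675009] ring [ 0.55363029 -0.32807317]
stick end [ 0.44244778 -0.30430873  0.1176    ]
t 12.22 at [ 0.4483 -0.3434  0.0885] yaw 0.173 w 0.0117 shift [ 0.04  0.36 10.08] wz -0.004 tilt [-0.001  0.    -0.   ] q [-0.72  0.42  1.58  0.    1.14 -0.89] F [ 0.5  0.4 -1.1]
```

```bash
python3 -m inch '[0.05,0.35,2,0,0,0,0,0,0,3,0,0,0,0,0,0,2,0,0,0,0,0,0,2,0,0,0,0,0,0,0.95,0,0,0,0,0,0,0,0,0,0,0,0,0,0,0,0,0,0]'
python3 -m inch '[0,0,0,0,0,0,0.4,0,0,0,0,0,0,0.4,0,0,0,0,0,0,0.4,0,0,0,0,0,0,0.4,0,0,-3,0,0,0,0.4,0,0,-4,0,0,0,0.7,0,0,-4,0,0,0,1,0,0,0,0,0,0,1]'
python3 - <<'E'
from h import *
s=shot('wrist','w5.png')
for c in ['wrist']:
  for r in ctrl.place_of(c,'short_tube')[:2]: print(r, ray(s,*r['centre'],0))
  for r in ctrl.place_of(c,'stick')[:2]: print(r, ray(s,*r['centre'],.009))
go(.6833,-.1017,.13,.18)
E
```

```text
time_s: 13.1
ee_pos: [0.4498, -0.3477, -0.01]
eef_rot: [3.141, -0.001, 0.173]
force: [-0.5, -0.5, -0.6]
grip_width: 0.0118
time_s: 14.1
ee_pos: [0.4505, -0.3486, 0.1021]
eef_rot: [3.137, -0.003, 0.173]
force: [-0.9, -0.6, -0.9]
grip_width: 0.0644
{'centre': [312.9, 188.5], 'score': 0.84} [ 0.44614184 -0.34611629  0.009     ]
t 14.25 at [ 0.449  -0.3473  0.0981] yaw 0.173 w 0.0761 shift [ 27.31 -20.16  -3.2 ] wz -0.007 tilt [-0.001  0.001 -0.   ] q [-0.72  0.42  1.56 -0.    1.16 -0.9 ] F [-0.6  0.1 -1.1]
```

View pics/w5.png

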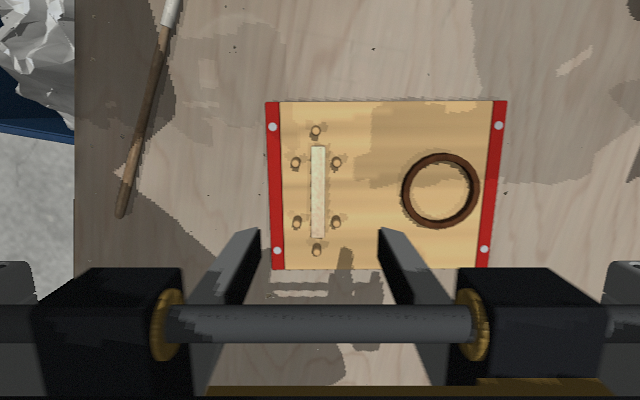

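Stick lies between all six dowels, (317,190). On to the short tube.

```bash
python3 -m inch '[0,0,-3.2,0,0,0,1,3.9,-2.88,0,0,0,0,1,3.9,-2.88,0,0,0,0,1,3.9,-2.88,0,0,0,0,1,3.9,-2.88,0,0,0,0,1,3.9,-2.88,0,0,0,0,1,3.9,-2.88,0,0,0,0,1,3.9,-2.88,0,0,0,0,1,0,0,0,0,0,0,1,0,0,0,0,0,0,1]'
python3 - <<'E'
from h import *
s=shot('wrist','w6.png'); P=cloud(s)
m=(P[:,:,2]>.078)&(P[:,:,2]<.095)&(np.hypot(P[:,:,0]-.683,P[:,:,1]+.102)<.04)
print(m.sum(),cv2.minEnclosingCircle((P[m][:,:2]*1000).astype(np.float32)))
go(.6833,-.1017,.02,.18)
E
```

```text
time_s: 15.5
ee_pos: [0.6829, -0.1024, 0.1296]
eef_rot: [-3.141, 0.002, 0.173]
force: [-0.9, 0.2, 0.2]
grip_width: 0.0942
743 ((685.0858154296875, -105.71641540527344), 20.226516723632812)
t 15.55 at [ 0.6828 -0.1029  0.1302] yaw 0.172 w 0.094 shift [ 0.08 -0.11 11.02] wz -0.008 tilt [-0.     0.002 -0.   ] q [-0.2   0.66  1.12 -0.    1.37 -0.37] F [-0.2 -0.6 -0.3]
```

```bash
python3 -m inch '[0.18,0.24,3,0,0,0,1,0,0,4,0,0,0,1,0,0,3,0,0,0,1,0,0,1,0,0,0,1,0,0,0,0,0,0,1,0,0,0,0,0,0,0.4,0,0,0,0,0,0,0.3,0,0,0,0,0,0,0.3,0,0,0,0,0,0,0.3,0,0,0,0,0,0,0.3,0,0,0,0,0,0,0.3,0,0,0,0,0,0,0.3]' 20
python3 -c "
from h import *
go(.5536,-.3281,.12,.177)"
```

```text
time_s: 17.05
ee_pos: [0.6858, -0.1042, 0.0212]
eef_rot: [-3.142, 0.0, 0.173]
force: [-0.4, -0.0, 0.4]
grip_width: 0.0397
t 17.05 at [ 0.6858 -0.1042  0.0212] yaw 0.173 w 0.0397 shift [-16.87  19.79  -9.88] wz -0.004 tilt [-0.  0. -0.] q [-0.2   0.77  1.2   0.    1.18 -0.38] F [-0.4 -0.   0.4]
```

```bash
python3 -m inch '[0,0,-3,0,0,0,0.3,0,0,-4,0,0,0,0.3,0,0,-3,0,0,0,0.3,-2.81,3.3,0,0,0,0,0.3,-2.81,3.3,0,0,0,0,0.3,-2.81,3.3,0,0,0,0,0.3,-2.81,3.3,0,0,0,0,0.3,-2.81,3.3,0,0,0,0,0.3,-2.81,3.3,0,0,0,0,0.3,0,0,0,0,0,0,0.3,0,0,0,0,0,0,0.3]'
python3 - <<'E'
from h import *
go(.5536,-.3281,.030,.177)
s=shot('wrist','w7.png')
E
```

```text
time_s: 18.42
ee_pos: [0.5541, -0.3277, 0.1211]
eef_rot: [-3.141, -0.0, 0.173]
force: [-0.3, 0.1, -0.6]
grip_width: 0.0395
t 18.43 at [ 0.5541 -0.3277  0.1211] yaw 0.173 w 0.0395 shift [-0.05  0.03  9.11] wz -0.004 tilt [-0. -0.  0.] q [-0.59  0.56  1.3   0.    1.29 -0.76] F [-0.3  0.1 -0.6]
```

View pics/w7.png

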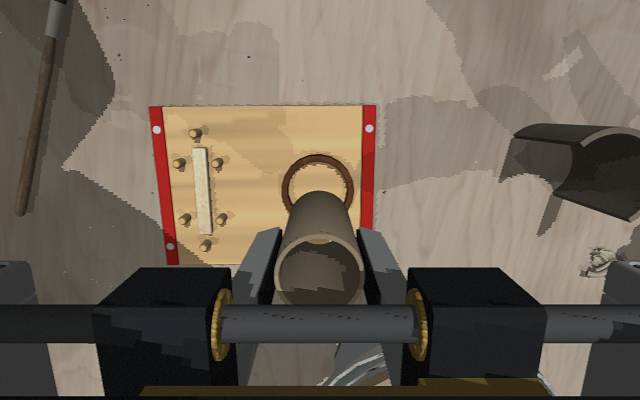

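Tube held upright, ring directly beneath (317,188). Lower and release.

```bash
python3 -m inch '[-0.05,0.03,3,0,0,0,0.3,0,0,3,0,0,0,0.3,0,0,2,0,0,0,0.3,0,0,0.7,0,0,0,0.3,0,0,0.3,0,0,0,0.3,0,0,0,0,0,0,0.3,0,0,0,0,0,0,0.3]'
python3 -m inch '[0,0,0,0,0,0,0.6,0,0,0,0,0,0,0.8,0,0,0,0,0,0,0.8,0,0,0,0,0,0,0.8,0,0,-3,0,0,0,0.8,0,0,-4,0,0,0,0.8,0,0,-4,0,0,0,1,0,0,0,0,0,0,1,0,0,0,0,0,0,1]'
python3 - <<'E'
from h import *
s=shot('wrist','w8.png'); P=cloud(s)
m=(P[:,:,2]>.085)&(P[:,:,2]<.105)&(np.hypot(P[:,:,0]-.5536,P[:,:,1]+.328)<.05)
print(m.sum(),cv2.minEnclosingCircle((P[m][:,:2]*1000).astype(np.float32)),np.percentile(P[m][:,2],95))
go(.573,.006,.13,.40)
E
```

```text
time_s: 19.35
ee_pos: [0.5537, -0.3288, 0.0319]
eef_rot: [3.141, -0.001, 0.173]
force: [-0.3, -0.4, 0.5]
grip_width: 0.0396
time_s: 20.48
ee_pos: [0.553, -0.3284, 0.1403]
eef_rot: [-3.141, 0.001, 0.173]
force: [0.6, 0.4, -1.1]
grip_width: 0.0938
803 ((554.6366577148438, -330.0272216796875), 20.078224182128906) 0.09543536436053782
t 20.52 at [ 0.5529 -0.3283  0.1398] yaw 0.173 w 0.0942 shift [  7.74 -32.58   1.02] wz -0.227 tilt [-0.001  0.001 -0.   ] q [-0.59  0.54  1.28  0.    1.32 -0.77] F [ 0.5 -0.2 -0.2]
```

View pics/w8.png

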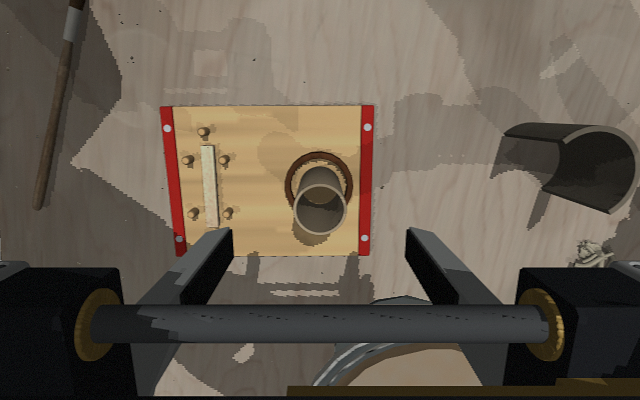

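Short tube is upright in its ring, top at z≈95 mm. Next, the rib.

```bash
python3 -m inch '[1.1,-4.65,0,0,0,0,1,1.1,-4.65,0,0,0,0,1,1.1,-4.65,0,0,0,0,1,1.1,-4.65,0,0,0,-0.11,1,0.62,-4.74,0,0,0,-0.117,1,0.03,-4.78,0,0,0,0,1,0.03,-4.78,0,0,0,0,1,0,0,0,0,0,0,1,0,0,0,0,0,0,1]'
python3 - <<'E'
from h import *
s=shot('wrist','w9.png'); go(.573,.006,.13,.40)
for r in ctrl.spot_in('wrist','rib')[:1]:
    u,v,w,h=r['bbox']; print(r); seg(s,(int(u-w/2-12),int(v-h/2-12),int(u+w/2+12),int(v+h/2+12)),.0095)
for r in ctrl.place_of('wrist','rib')[:1]: print(r,ray(s,*r['centre'],0))
E
```

```text
time_s: 21.65
ee_pos: [0.5207, -0.0026, 0.1406]
eef_rot: [-3.141, 0.001, 0.4]
force: [0.1, -0.0, 0.4]
grip_width: 0.0944
t 21.7 at [ 0.5208 -0.003   0.1406] yaw 0.399 w 0.0938 shift [5.16 1.2  1.06] wz -0.001 tilt [-0.     0.001 -0.   ] q [-0.08  0.27  1.65 -0.    1.22 -0.48] F [ 0.2 -0.4 -0.8]
{'bbox': [373.2, 194.6, 44.3, 87.5], 'score': 0.87}
seg px [ 354  152   42   87 2955] rect [576.7   7.6] dims [40.6 87.2] long axis ang -1.145 centroid [575.    8.6]
{'centre': [369.3, 196.5], 'score': 0.72} [0.57418499 0.00369324 0.        ]
```

View pics/w9.png

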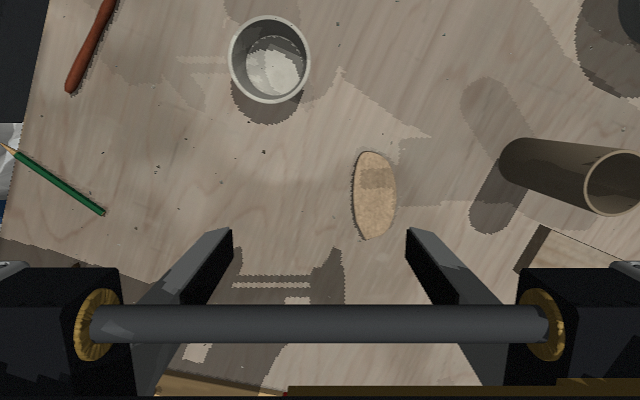

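Rib at (374,195), 41×87 mm, good. Descending on it.

```bash
python3 -c "
from h import *
go(.5765,.0075,-.0203,.42)"
```

```text
t 21.8 at [ 0.5209 -0.0031  0.1407] yaw 0.399 w 0.0941 shift [ 5.55  1.18 16.1 ] wz -0.021 tilt [-0.     0.001 -0.   ] q [-0.08  0.27  1.65 -0.    1.22 -0.48] F [ 0.6 -0.6 -0.3]
```

```bash
python3 -m inch '[2.8,0.6,0,0,0,0,1,2.75,0.58,0,0,0,-0.02,1,0,0,4,0,0,0,1,0,0,4,0,0,0,0.9,0,0,4,0,0,0,0.8,0,0,2.8,0,0,0,0.8,0,0,1.2,0,0,0,0.8,0,0,0,0,0,0,0.8,0,0,0,0,0,0,0.4,0,0,0,0,0,0,0.3,0,0,0,0,0,0,0.3,0,0,0,0,0,0,0.3,0,0,0,0,0,0,0.3,0,0,0,0,0,0,0.3]' 20
python3 -c "
from h import *
b=np.array([.4952,.3274]);a=.055;c=b+R.from_euler('z',a).as_matrix()[:2,:2]@[-.058,0];print(c)
go(*c,.09,a)"
```

```text
time_s: 23.55
ee_pos: [0.5766, 0.0085, -0.0185]
eef_rot: [3.141, -0.0, 0.42]
force: [-1.1, -0.1, 5.1]
grip_width: 0.0411
[0.4372877  0.32421161]
t 23.55 at [ 0.5766  0.0085 -0.0185] yaw 0.42 w 0.0411 shift [  0.16 -34.51 -10.86] wz 0.365 tilt [ 0. -0. -0.] q [-0.05  0.59  1.61  0.    0.94 -0.47] F [-1.1 -0.1  5.1]
```

```bash
python3 -m inch '[0,0,-3,0,0,0,0.3,0,0,-4,0,0,0,0.3,0,0,-4,0,0,0,0.3,0,-4.9,0,0,0,0,0.3,0,-4.9,0,0,0,0,0.3,0,-4.9,0,0,0,0,0.3,0,-4.9,0,0,0,0,0.3,0.1,-4.9,0,0,0,0,0.3,0,-4.9,0,0,0,0,0.3,0,-4.9,0,0,0,0,0.3,0,0,0,0,0,0.183,0.3,0,0,0,0,0,0.182,0.3,0,0,0,0,0,0,0.3,0,0,0,0,0,0,0.3]'
python3 - <<'E'
from h import *
s=shot('wrist','w10.png'); np.savez('w10.npz',W=s[2]); P=cloud(s)
go(.4373,.3242,.09,.055)
m=(P[:,:,2]>.09)&(P[:,:,2]<.16); print(m.sum())
E
```

```text
time_s: 25.3
ee_pos: [0.4375, 0.322, 0.091]
eef_rot: [3.142, 0.0, 0.059]
force: [-0.2, 0.3, 1.3]
grip_width: 0.0407
t 25.35 at [0.4375 0.3219 0.0911] yaw 0.058 w 0.0411 shift [-0.01 -0.23  0.11] wz 0.003 tilt [0. 0. 0.] q [ 0.57  0.38  1.64 -0.    1.13  0.51] F [-0.2  0.  -0.6]
11905
```

View pics/w10.png

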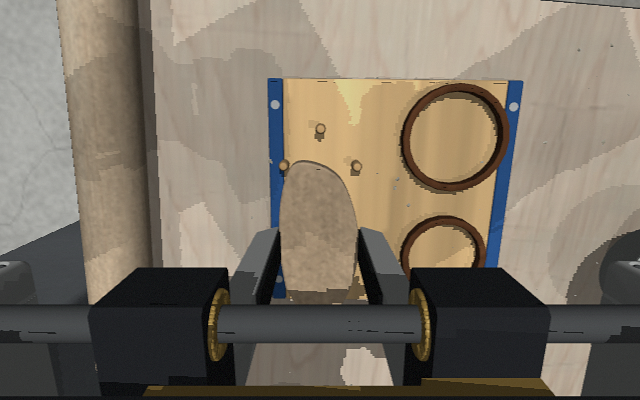

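Rib held, over the board: end dowel (320,128), side dowels (284,164) and (356,165), pot ring (455,137), corners (269,79) and (523,81).

```bash
python3 - <<'E'
from h import *
im=cv2.imread('pics/w10.png')[:,:,::-1]; p=ctrl.camera_params('wrist')
s=(im,None,np.load('w10.npz')['W'],200/np.tan(np.radians(p['vertical_fov'])/2),p['cx'],p['cy'])
L=[(320,128,-58,57,23),(284.5,164,-87,28,23),(356.5,164.5,-29,28,23),(455,137.5,48,50,19),(269,79,-100,95,9),(523,81,100,95,9)]
t,Q,th=fit(s,[(a,b,c,d,e/1000) for a,b,c,d,e in L])
n=t+Q@[-.058,0]; print('nest',n,'pot ring',t+Q@[.048,.05],'tube ring',t+Q@[.048,-.05])
print('rib tip',(Q.T@(ray(s,318,161,.12)[:2]-n)*1000).round(1),'sides at v=215',[(Q.T@(ray(s,u,215,.12)[:2]-n)*1000).round(1) for u in(280,357)])
go(*n,-.01,th)
E
```

```text
board [0.4972 0.3244] yaw 0.0483 res mm [[-0.4, -0.1], [1.2, 1.0], [-0.5, 1.2], [-1.1, 0.7], [1.6, -1.7], [-0.9, -1.0]]
nest [0.43922304 0.32161358] pot ring [0.54268712 0.37666978] tube ring [0.54751205 0.27678624]
rib tip [-1.4 44.9] sides at v=215 [array([-20.9,  16.4]), array([19.3, 16.8])]
t 25.35 at [0.4375 0.3219 0.0911] yaw 0.058 w 0.0411 shift [ 0.17  0.04 10.11] wz 0.01 tilt [0. 0. 0.] q [ 0.57  0.38  1.64 -0.    1.13  0.51] F [-0.2  0.  -0.6]
```

```bash
python3 -m inch '[0.17,0.04,2,0,0,0.01,0.3,0,0,3,0,0,0,0.3,0,0,2.5,0,0,0,0.3,0,0,1.5,0,0,0,0.3,0,0,0.7,0,0,0,0.3,0,0,0.25,0,0,0,0.3,0,0,0,0,0,0,0.3,0,0,0,0,0,0,0.3]'
```

```text
time_s: 26.35
ee_pos: [0.4395, 0.322, -0.0078]
eef_rot: [-3.141, -0.001, 0.045]
force: [0.6, 0.5, 0.4]
grip_width: 0.0411
```

```bash
python3 -m inch '[0,0,0.1,0,0,0,0.3,0,0,0,0,0,0,0.3,0,0,0,0,0,0,0.6,0,0,0,0,0,0,0.6,0,0,0,0,0,0,0.6,0,0,-2,0,0,0,0.6,0,0,-4,0,0,0,0.6,0,0,-4,0,0,0,1,0,0,-4,0,0,0,1,0,0,0,0,0,0,1,0,0,0,0,0,0,1]'
python3 - <<'E'
from h import *
s=shot('wrist','w11.png'); np.savez('w11.npz',W=s[2]); 
go(.4395,.0865,.13,.048)
E
```

```text
time_s: 27.72
ee_pos: [0.4389, 0.3216, 0.1298]
eef_rot: [3.141, 0.001, 0.045]
force: [0.2, 0.3, -0.3]
grip_width: 0.0923
t 27.77 at [0.4387 0.3214 0.1294] yaw 0.045 w 0.0933 shift [-0.98 23.47 -0.04] wz -0.003 tilt [0.001 0.002 0.   ] q [0.56 0.34 1.6  0.   1.21 0.52] F [ 0.3 -1.3 -0.9]
```

View pics/w11.png

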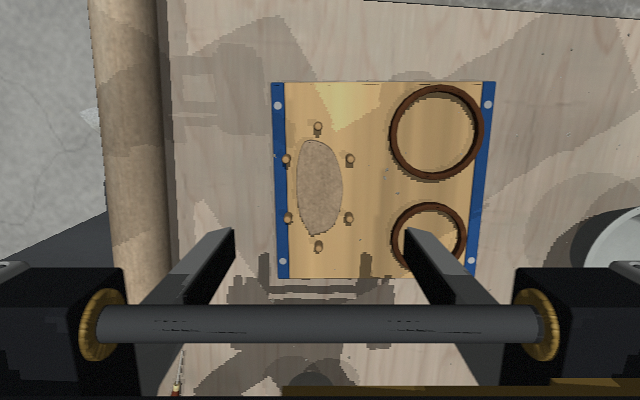

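Rib is flat between the dowels, (320,188). On to the pot.

```bash
python3 -m inch '[-0.2,4.7,0,0,0,0,1,-0.2,4.7,0,0,0,0,1,-0.2,4.7,0,0,0,0,1,-0.2,4.7,0,0,0,0,1,-0.2,4.7,0,0,0,0,1,0,0,0,0,0,0,1,0,0,0,0,0,0,1]'
python3 - <<'E'
from h import *
s=shot('wrist','w12.png'); P=cloud(s)
m=(P[:,:,2]>.035)&(P[:,:,2]<.05)&(np.hypot(P[:,:,0]-.4395,P[:,:,1]-.0865)<.06)
c=cv2.minEnclosingCircle((P[m][:,:2]*1000).astype(np.float32)); print(m.sum(),c)
go(c[0][0]/1000,c[0][1]/1000,-.003,.048)
E
```

```text
time_s: 28.65
ee_pos: [0.4395, 0.0868, 0.13]
eef_rot: [-3.142, 0.001, 0.045]
force: [-0.6, 0.5, -0.3]
grip_width: 0.0938
1213 ((440.75885009765625, 82.40997314453125), 33.99407196044922)
t 28.7 at [0.4396 0.0872 0.1301] yaw 0.045 w 0.0938 shift [ 0.11  0.48 13.31] wz -0.003 tilt [-0.     0.001 -0.   ] q [0.11 0.13 1.86 0.   1.16 0.07] F [ 0.5 -0.3  0.4]
```

```bash
python3 -m inch '[0.1,0.43,4,0,0,0,1,0,0,4,0,0,0,1,0,0,4,0,0,0,1,0,0,1.3,0,0,0,1,0,0,0,0,0,0,1,0,0,0,0,0,0,0.65,0,0,0,0,0,0,0.6,0,0,0,0,0,0,0.6,0,0,0,0,0,0,0.6,0,0,0,0,0,0,0.6]' 15
python3 -c "
from h import *
go(.5427,.3767,.09,.048)"
```

```text
time_s: 29.95
ee_pos: [0.4414, 0.0823, -0.0018]
eef_rot: [-3.141, -0.001, 0.045]
force: [-0.6, -0.5, 6.0]
grip_width: 0.0667
t 29.95 at [ 0.4414  0.0823 -0.0018] yaw 0.045 w 0.0667 shift [ 11.45 -28.95  -9.16] wz -0.003 tilt [-0.    -0.001  0.   ] q [0.1  0.34 1.96 0.   0.84 0.06] F [-0.6 -0.5  6. ]
```

```bash
python3 -m inch '[0,0,-2,0,0,0,0.6,0,0,-4,0,0,0,0.6,0,0,-3,0,0,0,0.6,1.64,-4.14,0,0,0,0,0.6,1.64,-4.14,0,0,0,0,0.6,1.64,-4.14,0,0,0,0,0.6,1.64,-4.14,0,0,0,0,0.6,1.64,-4.14,0,0,0,0,0.6,1.64,-4.14,0,0,0,0,0.6,1.64,-4.14,0,0,0,0,0.6,0,0,0,0,0,0,0.6,0,0,0,0,0,0,0.6]'
python3 - <<'E'
from h import *
s=shot('wrist','w13.png'); 
go(.5427,.3767,.0075,.048)
E
```

```text
time_s: 31.45
ee_pos: [0.5423, 0.3764, 0.0873]
eef_rot: [3.141, 0.001, 0.045]
force: [0.1, 0.3, -0.3]
grip_width: 0.0669
t 31.5 at [0.5425 0.3761 0.0876] yaw 0.044 w 0.0663 shift [ 0.03 -0.06  8.01] wz -0.004 tilt [0. 0. 0.] q [ 0.55  0.63  1.27 -0.    1.24  0.51] F [-0.8  0.2 -0.3]
```

View pics/w13.png

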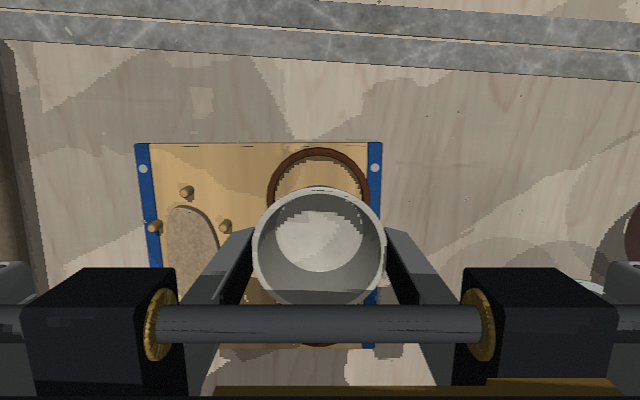

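Pot held level over its ring (centre column 318). Lowering.

```bash
python3 -m inch '[0.03,-0.06,3,0,0,0,0.6,0,0,3,0,0,0,0.6,0,0,1.3,0,0,0,0.6,0,0,0.6,0,0,0,0.6,0,0,0.1,0,0,0,0.6,0,0,0,0,0,0,0.6]'
python3 -m inch '[0,0,0,0,0,0,0.8,0,0,0,0,0,0,0.9,0,0,0,0,0,0,0.9,0,0,0,0,0,0,0.9,0,0,-3,0,0,0,0.9,0,0,-4,0,0,0,1,0,0,-4,0,0,0,1,0,0,-1.5,0,0,0,1,0,0,0,0,0,0,1]'
python3 - <<'E'
from h import *
s=shot('wrist','w14.png'); P=cloud(s)
m=(P[:,:,2]>.042)&(P[:,:,2]<.06)&(np.hypot(P[:,:,0]-.5427,P[:,:,1]-.3767)<.06)
c=cv2.minEnclosingCircle((P[m][:,:2]*1000).astype(np.float32)); print(m.sum(),c,np.percentile(P[m][:,2],[50,95]))
go(.695,.099,.15,.048)
E
```

```text
time_s: 32.25
ee_pos: [0.5433, 0.3778, 0.0086]
eef_rot: [-3.141, -0.001, 0.045]
force: [0.9, 0.3, -1.2]
grip_width: 0.0665
time_s: 33.38
ee_pos: [0.543, 0.3777, 0.1327]
eef_rot: [-3.141, -0.001, 0.045]
force: [0.4, 0.3, 0.2]
grip_width: 0.094
1400 ((544.0797119140625, 377.7677001953125), 34.097599029541016) [0.04920477 0.05062437]
t 33.42 at [0.5426 0.3774 0.1313] yaw 0.045 w 0.0941 shift [13.97 28.5  -1.86] wz -0.003 tilt [0.001 0.001 0.   ] q [ 0.55  0.59  1.22 -0.    1.33  0.51] F [-0.3  0.  -0.1]
```

Pot seated: rim at 49 mm, centred to 1–2 mm. Now the long tube.

```bash
python3 -m inch '[0,0,-1.9,0,0,0,1,2,4.07,0,0,0,0,1,2,4.07,0,0,0,0,1,2,4.07,0,0,0,0,1,2,4.07,0,0,0,0,1,2,4.07,0,0,0,0,1,2,4.07,0,0,0,0,1,2,4.07,0,0,0,0,1,0,0,0,0,0,0,1,0,0,0,0,0,0,1]'
python3 - <<'E'
from h import *
s=shot('wrist','w15.png'); P=cloud(s)
m=(P[:,:,2]>.107)&(P[:,:,2]<.125)&(np.hypot(P[:,:,0]-.695,P[:,:,1]-.099)<.05)
c=cv2.minEnclosingCircle((P[m][:,:2]*1000).astype(np.float32)); print(m.sum(),c)
go(c[0][0]/1000,c[0][1]/1000,.037,.048)
E
```

```text
time_s: 34.67
ee_pos: [0.6953, 0.0998, 0.1516]
eef_rot: [-3.141, 0.001, 0.045]
force: [-0.8, 0.5, -0.1]
grip_width: 0.0941
969 ((696.3058471679688, 95.62069702148438), 23.13653564453125)
t 34.73 at [0.6952 0.1004 0.1517] yaw 0.046 w 0.0937 shift [ 0.1   0.48 11.47] wz -0.002 tilt [-0.  0. -0.] q [0.09 0.67 1.04 0.   1.42 0.05] F [ 0.1 -0.6 -0.5]
```

```bash
python3 -m inch '[0.1,0.43,3,0,0,0,1,0,0,4,0,0,0,1,0,0,3.5,0,0,0,1,0,0,0.95,0,0,0,1,0,0,0,0,0,0,1,0,0,0,0,0,0,0.5,0,0,0,0,0,0,0.35,0,0,0,0,0,0,0.35,0,0,0,0,0,0,0.35,0,0,0,0,0,0,0.35,0,0,0,0,0,0,0.35,0,0,0,0,0,0,0.35]' 20
python3 -c "
from h import *
go(.5475,.2768,.13,.048)"
```

```text
time_s: 36.22
ee_pos: [0.6967, 0.095, 0.0371]
eef_rot: [-3.142, 0.0, 0.045]
force: [-0.1, 0.2, -0.4]
grip_width: 0.0458
t 36.23 at [0.6967 0.095  0.0371] yaw 0.045 w 0.0458 shift [-14.09 -18.83  -9.29] wz -0.003 tilt [-0.  0. -0.] q [0.08 0.77 1.15 0.   1.22 0.04] F [-0.1  0.2 -0.4]
```

```bash
python3 -m inch '[0,0,-2.5,0,0,0,0.35,0,0,-4,0,0,0,0.35,0,0,-3,0,0,0,0.35,-2.35,-3.14,0,0,0,0,0.35,-2.35,-3.14,0,0,0,0,0.35,-2.35,-3.14,0,0,0,0,0.35,-2.35,-3.14,0,0,0,0,0.35,-2.35,-3.14,0,0,0,0,0.35,-2.35,-3.14,0,0,0,0,0.35,0,0,0,0,0,0,0.35,0,0,0,0,0,0,0.35]'
python3 - <<'E'
from h import *
s=shot('wrist','w16.png'); 
go(.5475,.2768,.0461,.048)
E
```

```text
time_s: 37.6
ee_pos: [0.5478, 0.2765, 0.1322]
eef_rot: [3.142, -0.0, 0.045]
force: [-0.0, -0.3, -0.1]
grip_width: 0.0458
t 37.65 at [0.548  0.2762 0.1321] yaw 0.044 w 0.0457 shift [-0.05 -0.06  8.6 ] wz -0.004 tilt [ 0. -0. -0.] q [ 0.41  0.48  1.39 -0.    1.27  0.36] F [ 0.3 -1.  -0.2]
```

View pics/w16.png

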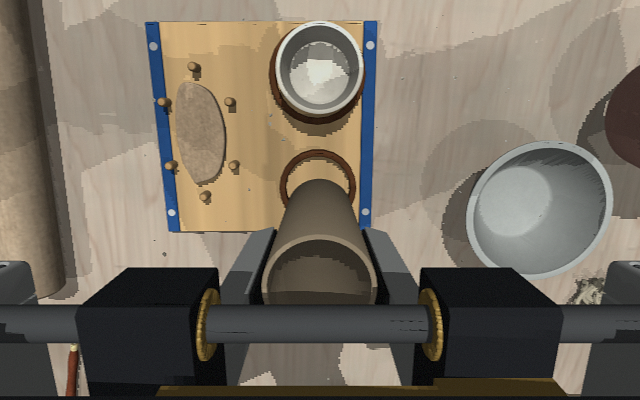

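Pot and rib sit right; the long tube hangs over its ring (318,187). Lower and release.

```bash
python3 -m inch '[-0.05,-0.06,3,0,0,0,0.35,0,0,3,0,0,0,0.35,0,0,1.8,0,0,0,0.35,0,0,0.5,0,0,0,0.35,0,0,0.2,0,0,0,0.35,0,0,0,0,0,0,0.35,0,0,0,0,0,0,0.35]'
python3 -m inch '[0,0,0,0,0,0,0.6,0,0,0,0,0,0,0.8,0,0,0,0,0,0,0.8,0,0,0,0,0,0,0.8,0,0,-3,0,0,0,0.8,0,0,-4,0,0,0,1,0,0,-4,0,0,0,1,0,3,-2,0,0,0,1,0,5,0,0,0,0,1,0,5,0,0,0,0,1,0,5,0,0,0,0,1,0,5,0,0,0,0,1,0,0,0,0,0,0,1,0,0,0,0,0,0,1]'
python3 - <<'E'
from h import *
s=shot('top','top3.png'); P=cloud(s)
for n,x,y,h in [('pot',.5427,.3767,.04),('long',.5475,.2768,.11),('short',.5536,-.3281,.08),('half',.751,-.266,.07)]:
    m=(P[:,:,2]>h)&(np.hypot(P[:,:,0]-x,P[:,:,1]-y)<.06); q=P[m]; print(n,m.sum(),cv2.minEnclosingCircle((q[:,:2]*1000).astype(np.float32)),np.median(q[:,2]))
cv2.imwrite('pics/top3c.png',cv2.resize(s[0][90:310,120:500,::-1],(760,440),interpolation=cv2.INTER_CUBIC)); go(.5,0,.2,0)
E
```

```text
time_s: 38.52
ee_pos: [0.5472, 0.2776, 0.0479]
eef_rot: [-3.141, -0.001, 0.045]
force: [-0.1, -0.6, -0.5]
grip_width: 0.0454
time_s: 40.28
ee_pos: [0.5572, 0.0481, 0.1772]
eef_rot: [-3.141, -0.0, 0.045]
force: [-0.5, 0.3, -0.1]
grip_width: 0.0937
pot 188 ((543.2340087890625, 381.7483825683594), 34.508201599121094) 0.04822257929790219
long 140 ((546.5990600585938, 281.8822326660156), 23.67170524597168) 0.12228245537323856
short 109 ((553.1644287109375, -325.9963684082031), 20.419471740722656) 0.09184877339840725
half 160 ((750.05029296875, -265.96453857421875), 37.128089904785156) 0.08314745371003107
t 40.33 at [0.5572 0.0485 0.1771] yaw 0.046 w 0.094 shift [-5.94  4.59 -2.29] wz 0.046 tilt [-0.  0. -0.] q [ 0.02  0.32  1.5   0.    1.32 -0.02] F [-0.4 -0.2 -0.1]
```

View pics/top3c.png

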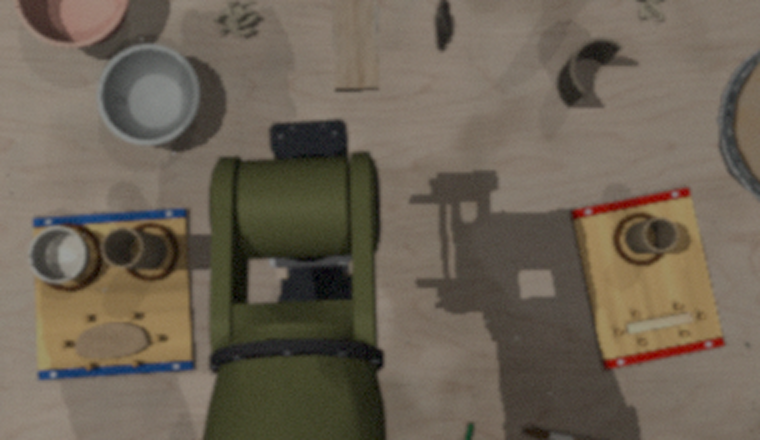

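All five are seated, and the bowl and half pipe have not moved. The robot is clear, so I'm handing in.

```bash
python3 -c "
from station import ctrl
print(ctrl.hand_in())"
```

```text
the job is handed in; nothing more can be done
None
```

Both kits are made up and the job is handed in, at about 40 s of the 128 s allowed. I placed things in this order: stick, short tube, rib, pot, long tube. The flat pieces went in before the tubes on each board so that no standing tube was in the gripper's way.

**Last checks, all passed:**
- **Pot:** it stands in its ring with the rim at about 49 mm, which is fully down on the board.
- **Tubes:** both stand upright in their rings. The short tube's top read 92–95 mm and the long tube's 122 mm, against 94 and 124 mm expected.
- **Rib and stick:** both lie flat between their dowels.
- **Bowl and half pipe:** the final top picture shows neither moved; the half pipe measured within about 1 mm of where it began.
- **Robot:** it was clear of everything at hand-in, and the highest wrist force I saw was 6 N.

**What went wrong or disagreed:**
- **First grasp missed:** my first two tries at the stick closed on nothing. The fingers really end about 22–23 mm short of the stated TCP, which I confirmed with depth readings. I used that offset for every later grasp and placing.
- **Camera difference:** the top camera placed the pot and long tube about 4–5 mm further left (y) than the wrist camera measured or aimed. That is about what I had seen before any moves, and both still fit inside their rings.

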